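# Draw a stuck insert out of a dry-block heater well with the removal hook

## Task

One well of the dry-block heater still holds the short metal insert with the swivelling wire bail. Take the removal hook from its socket in the heater, fish the bail with it and draw the insert gently out of the well, never forcing the hook and never touching the insert with the fingers; stand it upright in the steel dish without dropping it, unhook it and hang the hook back in its socket. Leave the tall insert with the tubes and the other things on the bench where they are.

Things in the scene. Friction and masses are not known exactly. Their poses are not given: they have to be found in the camera images.
- heater: Dry-block heater, fixed to the bench: white housing 174 x 253 mm, 113 mm high, its sloped control panel faces -x. Origin under its centre at bench height, z up. In it an aluminium block (top 116 mm above the bench) with two round upright wells and, beside it at +y, a round socket for the hook.
- well_0 (a point): Centre of the mouth of one well, 116 mm above the bench; bore diameter 46 mm, depth 100 mm (flat floor 16 mm above the bench). Three narrow spring strips low in each bore grip its insert, which must be pulled against some 7 to 12 N of friction until it has risen 40 mm. Either insert may be in either well.
- well_1 (a point): Centre of the mouth of the other well, 70 mm from the first, same sizes.
- socket (a point): Centre of the mouth of the hook's socket in the housing top, 113 mm above the bench; hole diameter 20 mm, 100 mm deep, 70 mm from the nearer well.
- insert: Short aluminium blank insert to be drawn out: upright cylinder, diameter 43 mm, 42 mm high, 0.14 to 0.26 kg, on the floor of its well, its flat top 58 mm below the well's mouth. Origin at the centre of its underside, z up. The flat top is a steel disc (diameter 39 mm) that swivels freely and carries the wire bail, like a hoist ring.
- bail_pivot (a point): Middle of the bail's hinge line, on the insert's axis, 45 mm above its origin. Bail: arch of 3 mm wire, 30 mm wide, 28 mm tall, in lugs 7 mm high at its feet. It has dropped 0.4 to 0.65 rad (stop) from upright towards ANY bearing. The bearing is NOT measured: feel for it or look; pass the hook under the arch the way it leans, then lift. It yields to a light push and stays.
- tall_insert: The other insert, diameter 43 mm, 70 mm high, with two sample tubes that stand 36 mm out of it (6 mm above the well's mouth); it is in use and stays in its well. Origin at the centre of its underside.
- hook: Removal hook, 167 mm long, 0.11 kg, hanging upright in its socket. Origin at its lowest point, on the rod's axis; z up to the handle, x from the hook's back to its point. J of 4 mm rod, 14 mm across x (wire centres at x = -5 and +5 mm), point's top at z = 13 mm; rod up to a ferrule of 17 mm diameter (z 78 to 92, it enters the socket) and a 30 mm collar; above it the handle.
- hook_handle (a point): Centre of the hook's black square handle, 16 x 16 x 70 mm, faces square to the hook's x and y; 134 mm above the hook's origin: the place to grasp from above, across two faces.
- hook_collar (a point): On the hook's axis, underside of its collar (92 mm above its origin); lies on socket when the hook hangs home, the collar resting on the housing.
- hook_throat (a point): Inner bottom of the hook's throat (6 mm wide), on the axis, 4 mm above its origin: the loop hangs here.
- dish: Loose round steel dish, 69 mm across the rim and about 56 mm inside at the floor, 20 mm high, 2 mm floor. Origin at the centre of its underside.
- red_pack: Small pack, 58 x 82 x 49 mm, behind the dish, bystander.
- reagent_a: Brown reagent bottle, diameter 60, height 135 mm, bystander.
- reagent_d: White reagent bottle, diameter 68, height 155 mm, bystander.
Not all that is in view belongs to the job. Leave any orange look-alike of the dish alone.

How it is judged:
By the outcome, as a careful person would: the job done as asked, in the order asked, and still so for the second after the job is handed in, with the robot touching nothing.
It also fails if it takes over 72 s, if anything falls off the work surface, if the arm or the gripper's body presses on something with over 40 N, if the wrist force passes 120 N, or if a joint passes its speed limit or range.

## Robot

A 6-joint arm with a two-finger parallel gripper is mounted at the origin on the work surface; the furniture and walls round the work are solid. World frame = base frame: x ahead of the robot, y to its left, z up, the work surface at z = 0. Lengths are in m, angles in rad, forces in N, time in s.
With the tool pointing down it reaches from about 0.325 to 0.9 m from the base axis. Payload 3.5 kg.
Tool frame: the origin (TCP) lies on the centre line of the jaws, within the pads' length; the fingertips stand 25 mm ahead of it and the grasp point (between the pads) lies 6 mm ahead of it; z points along the fingers, y is the line along which they close (so a half turn about z gives the same grasp; the last joint's range is limited). The gripper opens to 85 mm and grips with 20 to 120 N. Pads are 22 mm wide; open, the fingers measure 114 mm over their backs; the gripper's body (76 mm by 85 mm) begins 54 mm behind the grasp point. The pads swing forward as they close: fully open they stand 13 mm farther back than shut.
Start: joints at [-1.387, 0.276, -0.026, 1.268, 0, 1.467], TCP at [0.177, -0.599, 0.256] pointing down, gripper open.
Joint ranges: [-3.12, 3.12], [-0.85, 1.88], [-1.08, 1.24], [-1.95, 2.15], [-1.57, 1.53], [-3.14, 3.14]. Speed limits (rad/s): [2.57, 2.57, 3.14, 3.14, 3.14, 3.14].

## Interface

Orientations are given as [roll, pitch, yaw] about the fixed x, y, z axes, in that order (R = Rz(yaw) Ry(pitch) Rx(roll)).
In Python, from cell import arm gives the robot as it stands. The module is installed in compiled form; this text tells all that it offers.
- The arm moves only by the shell command python3 -m jog 'ROWS' [FORCE]. ROWS is JSON, a list of rows, each a list of 5 numbers: the closure, from 0 (fully open) to 1 (shut), then the shift along the tool's x, y, z in cm, then the turn about the tool's z in degrees. In form: [[grip, dx, dy, dz, yaw], ...]. A call has 1 to 10 rows; each row shifts and turns the commanded pose from where the row before left it, along the tool's axes as they then stand; what a row does not reach is not made up. A row lasts 1/10 s, in which the tool goes at most 50 mm and 8.59 degrees, less where a joint would pass 70% of its speed; a pose out of reach is approached as far as the arm can. A call is refused whole if a number of a shift passes 5 or a number of a turn 8.59, either way. A call with a gripper value outside its range is refused whole. The fingers move at their own pace and stop on an object; FORCE is the grip in N (left out, the last holds). Time passes only in rows, so rows that do not move let the fingers close. It gives the time, the measured TCP pose, the force, the opening and the grip force at its end, in the units of the state.
- arm.get_obs(): the state, without advancing time (a new reading comes with each control period).
- arm.snapshot(name): name is "scene" or "top"; returns (picture, depth): 480x640x3 uint8, red, green, blue; 480x640 float32, m along the optical axis (not along the pixel's ray), 0 where there is no reading.
- arm.camera_model(name): a dict with "intrinsics" (3x3 intrinsics, pixels), "extrinsics" (4x4, takes a point from world to camera coordinates). Camera axes: x right, y down, z forward; pixel columns grow to the right and rows downward; lengths in m; the calibration is good to about 2 mm. A picture is of the moment at which its call begins. camera_model takes no time and is no camera call.
- arm.hand_in(): hands the job in; it is judged then, once.
Trained networks look in the newest picture that a camera, given by its name, has taken for a name from the list of things; names that differ only in an ending like _2 or _b are one class to them, and where a whole thing is asked for, a point or a joint stands for the part that bears it (a point fixed in the world has none). Each returns a list of dicts, best first, with "p" (0 to 1); they miss things now and then, are a little off and sometimes report something else, mostly with a low value. They report only what shows in the picture. A call takes as long as a camera call. They do not tell look-alikes from the thing itself.
- arm.cut_out(label, camera): "region" (480x640 bool, what is visible of it) and "bbox" ([left, top, right, bottom] in pixels, round what is visible of it).
The state is a dict: "clock": time; "joint_positions": joint angles; "dq": joint speeds; "tau": joint torques, N m; "position": TCP position; "orientation": TCP orientation; "force": force on the tool from outside, world axes, zero at the start; "moment": the same for the moment, N m; "gripper_width": finger opening in m; "grip_force": force on a finger pad.
Only numpy, scipy, OpenCV 4.12 (cv2) and the standard library are available. Lean on these libraries where they do the work, as an engineer would, in place of code of your own. Each camera call takes 0.05 s, during which the arm holds its last target. There are 200 camera calls.

## Working session

There is one attempt and no reset: what is moved stays moved. The work goes in short steps, Python scripts to look and compute and a shell command to move; the robot and the scene stay as the last step left them, time stands still between calls to the robot, and variables do not carry over. Pictures are saved under pics/ and viewed, at most 10 in all, crops included, and the job is handed in when it is done.

```bash
mkdir -p pics; cat > h.py <<'E'
import numpy as np, cv2
from cell import arm
def world(cam, d, mask=None):
    m=arm.camera_model(cam); K=np.array(m["intrinsics"]); T=np.linalg.inv(np.array(m["extrinsics"]))
    v,u=np.indices(d.shape); P=np.stack([(u-K[0,2])/K[0,0]*d,(v-K[1,2])/K[1,1]*d,d],-1)
    return P@T[:3,:3].T+T[:3,3]
def proj(cam,p):
    m=arm.camera_model(cam); K=np.array(m["intrinsics"]); E=np.array(m["extrinsics"])
    q=np.atleast_2d(p)@E[:3,:3].T+E[:3,3]; q=q@K.T; return q[:,:2]/q[:,2:]
E
python3 - <<'E'
from h import *
for c in ("scene","top"):
    im,d=arm.snapshot(c); cv2.imwrite(f"pics/{c}0.png",im[...,::-1]); np.save(f"{c}0.npy",d); np.save(f"{c}0im.npy",im)
    W=world(c,d); m=arm.camera_model(c); print(c,np.linalg.inv(np.array(m["extrinsics"]))[:3].round(3).tolist(),np.array(m["intrinsics"])[0,0])
    for l in ("heater","hook","hook_handle","dish","tall_insert","insert","red_pack"):
        for r in arm.cut_out(l,c)[:3]:
            g=r["region"]&(d>0); p=W[g]
            if len(p): print(l,round(r["p"],2),r["bbox"],np.median(p,0).round(3),p.min(0).round(3),p.max(0).round(3))
o=arm.get_obs(); print(o)
E
```

```text
scene [[0.786, -0.31, 0.535, -0.229], [-0.618, -0.42, 0.664, -0.99], [0.019, -0.853, -0.522, 0.834]] 504.66204091803223
heater 0.93 [242.6, 231.0, 348.5, 328.8] [ 0.382 -0.139  0.091] [ 0.324 -0.225 -0.811] [1.431 1.289 0.132]
hook 0.75 [281.2, 219.3, 292.5, 249.9] [ 0.437 -0.024  0.148] [ 0.426 -0.038 -0.812] [1.467 1.499 0.191]
hook_handle 0.67 [282.3, 220.0, 292.8, 246.7] [ 0.436 -0.024  0.148] [ 0.426 -0.035  0.109] [0.462 0.006 0.191]
dish 0.79 [218.6, 223.4, 236.6, 236.9] [0.438 0.323 0.007] [ 0.402  0.276 -0.003] [0.469 0.352 0.023]
dish 0.55 [238.7, 235.2, 261.0, 248.4] [0.447 0.216 0.007] [ 0.411  0.167 -0.003] [0.479 0.24  0.022]
insert 0.32 [282.8, 220.8, 290.9, 248.8] [ 0.436 -0.024  0.148] [ 0.427 -0.035 -0.8  ] [1.406 1.333 0.191]
red_pack 0.86 [265.1, 219.5, 281.4, 238.1] [0.524 0.186 0.041] [ 0.509  0.151 -0.817] [1.406 1.566 0.051]
top [[-0.024, -0.999, 0.044, 0.415], [-1.0, 0.025, 0.003, -0.102], [-0.004, -0.044, -0.999, 1.3]] 546.4500001375297
heater 0.65 [253.0, 222.7, 373.2, 304.4] [ 0.406 -0.09   0.112] [ 0.318 -0.228 -0.006] [0.507 0.05  0.192]
heater 0.46 [270
[... 1189 characters left out ...]
': 0.8, 'joint_positions': array([-1.38740693e+00,  2.76373466e-01, -2.63893529e-02,  1.26799536e+00,
        6.18374577e-06,  1.46742062e+00]), 'dq': array([ 9.37095930e-05,  1.16952290e-03, -1.32565447e-03,  7.04309092e-04,
       -1.46367696e-04,  1.15311739e-03]), 'tau': array([-2.15772479e-04, -4.45428443e+01,  2.95541775e+01,  4.67710306e-04,
       -6.92494859e-05, -1.47418888e-05]), 'position': array([ 0.17678915, -0.59947942,  0.25633481]), 'orientation': array([ 3.14155407e+00, -2.21454439e-06,  2.86765104e-01]), 'force': array([ 0.48206816, -0.22567098,  0.29600228]), 'moment': array([-0.01701866, -0.01444057,  0.0172539 ]), 'grip_force': 0.0, 'gripper_width': 0.08520367256674401}
```

```bash
python3 - <<'E'
from h import *
im=np.load("top0im.npy")[...,::-1]
cv2.imwrite("pics/c1.png",np.vstack([cv2.resize(im[190:310,110:380],None,fx=2.9,fy=2.4,interpolation=cv2.INTER_CUBIC)[:, :783],
 np.hstack([cv2.resize(im[236:271,262:327],(520,280),interpolation=cv2.INTER_CUBIC),cv2.resize(im[240:265,299:324],(263,280),interpolation=cv2.INTER_CUBIC)])]))
im=np.load("scene0im.npy")[...,::-1]
cv2.imwrite("pics/c2.png",cv2.resize(im[180:340,180:380],None,fx=3.75,fy=3.75,interpolation=cv2.INTER_CUBIC))
E
```

```text
(no output)
```

View pics/c1.png

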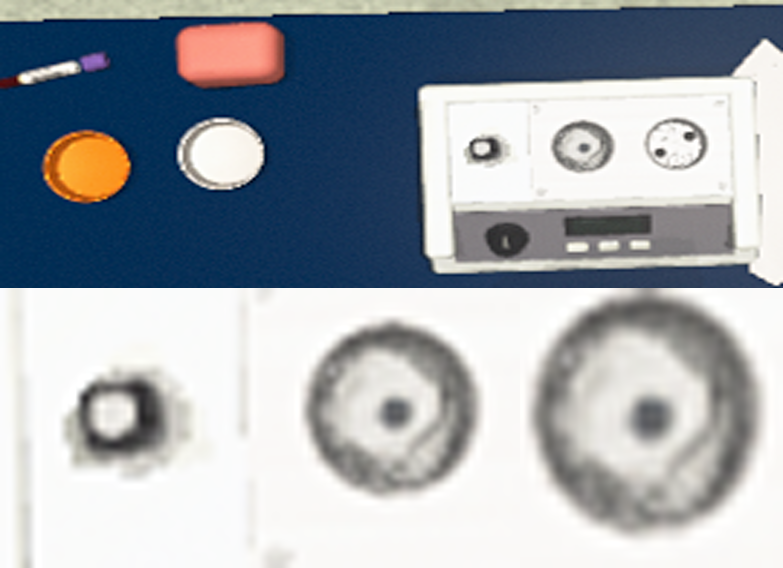

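View pics/c2.png

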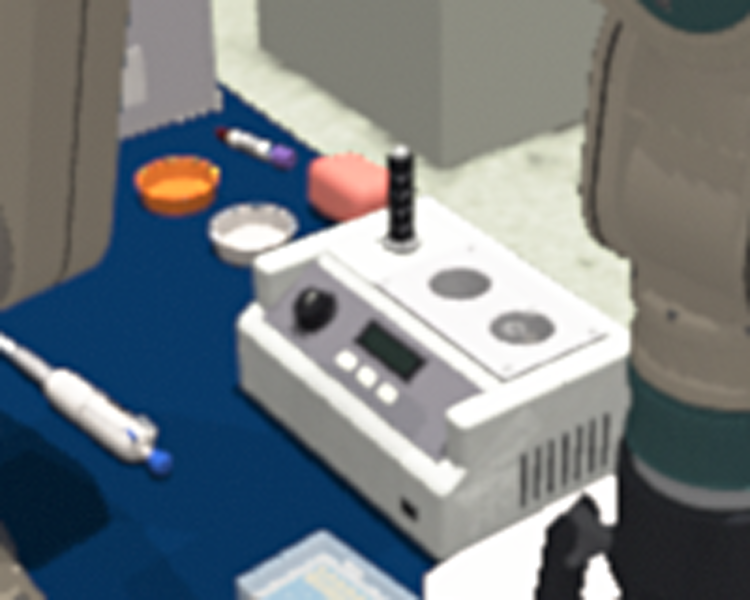

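Candidates: dishes: white steel one at top px (187,253) (chosen), orange look-alike at (138,258) (left alone). Wells: short insert with empty-looking bore at (312,252) next to the hook (chosen), tall insert with two tube dots at (345,249). Hook at (279,253). Now averaged measurement of the well, bail and handle.

```bash
python3 - <<'E'
from h import *
I=[];D=[]
for k in range(12):
    im,d=arm.snapshot("top"); I.append(im.astype(float)); D.append(d)
D=np.array(D); D[D==0]=np.nan; d=np.nanmedian(D,0); im=np.mean(I,0)
np.save("tavg.npy",d); np.save("timavg.npy",im)
W=world("top",d); np.set_printoptions(linewidth=250)
s=np.s_[241:264,300:325]
print("z mm"); print(np.nan_to_num(W[s][...,2]*1000).round().astype(int))
print("gray"); print(im[s].mean(-1).round().astype(int))
s=np.s_[245:263,270:290]
print("hook z"); print(np.nan_to_num(W[s][...,2]*1000).round().astype(int))
print(proj("top",[[.436,-.09,.116],[.436,-.09,.058],[.436,-.09,.085]]))
# dish rim
for r in arm.cut_out("dish","top")[:3]:
    g=r["region"]; p=W[g]; q=p[(p[:,2]>.014)&(p[:,2]<.026)]
    A=np.c_[2*q[:,:2],np.ones(len(q))]; s,*_=np.linalg.lstsq(A,(q[:,:2]**2).sum(1),rcond=None)
    print("dish",r["bbox"],len(q),s[:2].round(4),np.sqrt(s[2]+s[:2]@s[:2]).round(4),im[g].mean(0).round())
# heater top plane
m=(abs(W[...,2]-.113)<.008); p=W[m][:,:2]; p=p[(p[:,0]>.3)&(p[:,0]<.55)&(p[:,1]>-.3)&(p[:,1]<.1)]
print("heater rect",cv2.minAreaRect((p*1000).astype(np.float32)))
E
```

```text
z mm
[[116 117 114 117 117 117 118 116 108  97  88  84  90  95 113 116 117 116 116 116 116 116 117 116 116]
 [117 115 115 118 115 114  99  76  56  42  31  20  27  33  48  74 102 115 117 116 116 116 115 115 116]
 [117 116 116 115 115  83  51  27  53  53  54  55  58  54  54  16  33  81 116 115 115 116 116 116 115]
 [116 117 116 109  77  41  53  54  57  59  59  58  57  59  59  57  53  16  61 114 118 116 116 115 116]
 [117 117 116  78  33  53  58  57  58  60  58  58  60  58  58  58  59  53  16  75 117 117 116 116 116]
 [116 116  93  54  53  59  59  59  56  58  58  59  60  58  58  58  58  58  55  54 103 117 116 116 117]
 [118 114  66  51  55  59  58  57  59  57  58  57  58  60  58  58  57  58  66  55  54 115 116 117 116]
 [116 100  52  55  58  57  58  58  58  59  58  58  59  59  60  57  58  65  65  53  43 115 116 116 115]
 [117  79  23  55  59  58  59  59  59  58  58  57  57  57  58  57  58  67  68  57  53  83 115 117 117]
 [116  73  16  58  59  57  58  58  57  58  58  58  57  57  57  59  58  57  74  58  54  37 117 114 116]
 [115  67  54  60  58  59  58  58  58  58  57  60  59  58  59  58
[... 4809 characters left out ...]
 114 113]
 [114 114 111 114 113 112 114 114 113 112 113 112 112 111 112 112 114 113 114 113]
 [113 113 115 114 112 112 114 114 114 113 112 113 114 112 113 114 113 113 113 112]
 [114 113 113 114 113 114 113 111 113 113 114 114 112 114 112 114 113 114 113 113]
 [112 114 112 112 113 112 113 113 112 113 112 113 114 113 114 113 114 112 113 115]]
[[312.54637283 251.79886354]
 [312.80729401 252.23917083]
 [312.68892711 252.03942541]]
dish [121.1, 245.3, 154.2, 272.5] 96 [0.4295 0.3163] 0.0323 [235. 140.  35.]
dish [170.5, 239.8, 201.4, 268.1] 112 [0.4396 0.207 ] 0.0326 [229. 225. 218.]
heater rect ((419.9691162109375, -91.62271881103516), (155.90591430664062, 253.12509155273438), 0.789120078086853)
```

```bash
python3 - <<'E'
from h import *
d=np.load("tavg.npy"); W=world("top",d); np.set_printoptions(linewidth=200,suppress=True)
def circ(q):
    A=np.c_[2*q[:,:2],np.ones(len(q))]; s,*_=np.linalg.lstsq(A,(q[:,:2]**2).sum(1),rcond=None); return s[:2].round(4),np.sqrt(s[2]+s[:2]@s[:2]).round(4)
V=W[238:267,296:328]; p=V.reshape(-1,3)
# mouth: holes projected to plane z=.116 via pixel rays
m=arm.camera_model("top"); T=np.linalg.inv(np.array(m["extrinsics"])); C=T[:3,3]
def onplane(P,z): t=(z-C[2])/(P[...,2]-C[2]); return C+t[...,None]*(P-C)
hole=(V[...,2]<.1115).astype(np.uint8); c=max(cv2.findContours(hole,0,1)[0],key=cv2.contourArea)
q=onplane(V[c[:,0,1],c[:,0,0]],.116); print("well",circ(q))
r=np.hypot(*(p[:,:2]-q[:,:2].mean(0)).T); disc=p[(abs(p[:,2]-.058)<.003)]; print("disc mean",disc.mean(0), (disc.min(0)+disc.max(0))/2)
b=p[(p[:,2]>.0625)&(p[:,2]<.092)&(r<.0185)]; b=b[np.argsort(b[:,2])]; print((b*1000).round(1).tolist())
n=np.linalg.svd(b-b.mean(0))[2][2]; print("bail plane n",n,"lean dir deg",np.degrees(np.arctan2(n[1],n[0])),"lean",np.arcsin(abs(n[2])))
h=W[243:262,268:292].reshape(-1,3); t=h[h[:,2]>.1855]; print("handle top",cv2.minAreaRect((t[:,:2]*1000).astype(np.float32)),t.mean(0), (t.min(0)+t.max(0))/2)
c=h[(h[:,2]>.1165)&(h[:,2]<.121)]; print("collar",circ(c),(c.min(0)+c.max(0))/2)
V=W[238:262,330:362];hole=(V[...,2]<.1115).astype(np.uint8); c=max(cv2.findContours(hole,0,1)[0],key=cv2.contourArea); print("well tall",circ(onplane(V[c[:,0,1],c[:,0,0]],.116)))
D=W[236:272,166:206]; dm=D[(D[...,2]>.0145)&(D[...,2]<.026)]; print("dish rim",circ(dm),cv2.minEnclosingCircle((dm[:,:2]*1000).astype(np.float32)))
f=D[(abs(D[...,2]-.002)<.003)&(np.hypot(D[...,0]-.44,D[...,1]-.208)<.024)];print("floor",f.mean(0))
E
```

```text
well (array([ 0.4377, -0.0864]), np.float64(0.0219))
disc mean [ 0.43883212 -0.08567321  0.05806138] [ 0.43910799 -0.08703765  0.05757621]
[[427.8, -72.2, 63.6], [430.0, -74.5, 64.9], [445.2, -102.0, 65.0], [430.1, -72.3, 65.0], [445.2, -99.8, 65.4], [430.1, -70.1, 66.5], [442.9, -99.7, 67.5], [442.8, -102.0, 68.4], [427.7, -74.6, 69.5], [425.5, -74.6, 72.1], [440.5, -101.9, 74.3], [425.4, -76.9, 75.4], [438.1, -101.9, 78.8], [423.1, -79.2, 78.9], [435.9, -101.8, 80.9], [433.6, -101.8, 81.4], [423.0, -81.4, 82.8], [433.7, -99.5, 82.9], [425.1, -83.7, 84.3], [422.9, -83.7, 84.3], [431.5, -97.3, 84.4], [425.1, -86.0, 84.7], [422.9, -85.9, 85.0], [425.0, -88.2, 85.2], [431.4, -99.5, 85.6], [424.9, -92.7, 86.1], [429.3, -95.0, 86.2], [427.1, -92.7, 86.4], [425.0, -90.4, 86.5], [429.2, -97.2, 87.4], [427.1, -94.9, 87.6]]
bail plane n [0.75838981 0.4260553  0.49327658] lean dir deg 29.326812539881967 lean 0.5158524805163892
handle top ((437.21710205078125, -16.282798767089844), (15.84906005859375, 15.425202369689941), 12.929474830627441) [ 0.43699764 -0.01637333  0.18912357] [ 0.43628427 -0.01629031  0.18922178]
collar (array([ 0.4372, -0.0157]), np.float64(0.0127)) [ 0.43733921 -0.01633937  0.11801449]
well tall (array([ 0.4385, -0.1561]), np.float64(0.0219))
dish rim (array([0.4396, 0.2071]), np.float64(0.0328)) ((439.6734924316406, 207.15359497070312), 34.15776824951172)
floor [0.4398821  0.20817352 0.00237671]
```

Picture c1 shows the white dish, orange dish, heater, handle, and in the left well the arch of the bail; the depth places its apex at about (0.426,-0.093,0.085), leaning to bearing ~209° by 0.52 rad. Handle is at (0.437,-0.016), yaw ≈ 13° (mod 90). Moving over it.

```bash
cat > to.py <<'E'
import sys; from h import *
from scipy.spatial.transform import Rotation as R
o=arm.get_obs(); r=R.from_euler('xyz',o["orientation"]); t=np.array([float(a) for a in sys.argv[1:4]])
print("clock",round(o["clock"],2),"pos",o["position"].round(4),"rpy",np.degrees(o["orientation"]).round(1),"F",o["force"].round(1),"w",round(o["gripper_width"],4),"j6",round(o["joint_positions"][5],2))
print("tool cm",(r.inv().apply(t-o["position"])*100).round(2), "turn", ((np.degrees(o["orientation"][2])-float(sys.argv[4])+180)%360-180).round(1) if len(sys.argv)>4 else "")
E
python3 -m jog '[[0,2.59,-3.03,0,0],[0,2.59,-3.03,0,0],[0,2.59,-3.03,0,0],[0,2.59,-3.03,0,0],[0,2.59,-3.03,0,0],[0,2.59,-3.03,0,0],[0,2.59,-3.03,0,0],[0,2.59,-3.03,0,0],[0,2.59,-3.03,0,0],[0,2.59,-3.03,0,0]]' 40
python3 -m jog '[[0,2.59,-3.03,0,0],[0,2.59,-3.03,0,0],[0,2.59,-3.03,0,0],[0,2.59,-3.03,0,0],[0,2.59,-3.03,0,0],[0,2.59,-3.03,0,0],[0,0,0,0,-8.4],[0,0,0,0,-8.4],[0,0,0,0,-8.4],[0,0,0,0,-8.4]]'
python3 -m jog '[[0,0,0,0,-8.4],[0,0,0,0,-8.4],[0,0,0,0,-8.4],[0,0,0,0,-8.4],[0,0,0,0,-8.4],[0,0,0,0,-8.4],[0,0,0,0,-8.4],[0,0,0,0,-8.4],[0,0,0,0,-8.4],[0,0,0,0,-8.4]]'
python3 -m jog '[[0,0,0,0,-8.4],[0,0,0,0,-8.4],[0,0,0,0,-8.4],[0,0,0,0,-8.4],[0,0,0,0,-8.4],[0,0,0,0,-8.4],[0,0,0,0,-8.4],[0,0,0,0,0]]'
python3 to.py .4372 -.0162 .25 193
```

```text
clock: 2.45
position: [0.3399, -0.2341, 0.2566]
orientation: [3.141, -0.001, 0.286]
force: [0.3, -0.2, 0.6]
gripper_width: 0.0856
grip_force: 0.0
clock: 3.45
position: [0.4372, -0.017, 0.2564]
orientation: [3.141, -0.0, 0.88]
force: [-0.1, -0.2, 0.3]
gripper_width: 0.0853
grip_force: 0.0
clock: 4.45
position: [0.4371, -0.0172, 0.2565]
orientation: [3.141, 0.0, 2.345]
force: [0.4, 0.9, -0.1]
gripper_width: 0.0858
grip_force: 0.0
clock: 5.25
position: [0.4371, -0.0172, 0.2564]
orientation: [-3.141, 0.0, -2.918]
force: [0.3, -0.6, -0.4]
gripper_width: 0.0857
grip_force: 0.0
clock 5.25 pos [ 0.4371 -0.0172  0.2564] rpy [-180.     0.  -167.2] F [ 0.3 -0.6 -0.4] w 0.0857 j6 -0.41
tool cm [-0.03  0.1   0.64] turn -0.2
```

```bash

python3 -m jog '[[0,0,0.1,2.5,0],[0,0,0,2.5,0],[0,0,0,2.5,0],[0,0,0,1.54,0],[0,0,0,0,0],[0.6,0,0,0,0],[0.6,0,0,0,0],[0.6,0,0,0,0]]' 30
python3 -m jog '[[1,0,0,0,0],[1,0,0,0,0],[1,0,0,0,0],[1,0,0,0,0],[1,0,0,0,0],[1,0,0,0,0]]' 60
python3 to.py .4372 -.0162 .166 193
```

```text
clock: 6.05
position: [0.438, -0.0165, 0.1672]
orientation: [-3.141, 0.002, -2.918]
force: [0.1, 0.2, 1.1]
gripper_width: 0.044
grip_force: 0.0
clock: 6.65
position: [0.4373, -0.0162, 0.1664]
orientation: [-3.141, 0.001, -2.918]
force: [-0.7, 1.5, 5.6]
gripper_width: 0.0151
grip_force: 59.9
clock 6.65 pos [ 0.4373 -0.0162  0.1664] rpy [-180.     0.  -167.2] F [-0.7  1.5  5.6] w 0.0151 j6 -0.41
tool cm [0.01 0.01 0.04] turn -0.2
```

```bash

python3 -m jog '[[1,0,0,-0.5,0],[1,0,0,-1.5,0],[1,0,0,-2,0],[1,0,0,-2,0],[1,0,0,-2,0],[1,0,0,-2,0],[1,0,0,-2,0],[1,0,0,-1.5,0],[1,0,0,0,0],[1,0,0,0,0]]' 60
python3 - <<'E'
from h import *
I=[];D=[]
for k in range(4):
    im,d=arm.snapshot("scene"); I.append(im.astype(float)); D.append(d)
im=np.mean(I,0); d=np.median(D,0); np.save("s1.npy",d)
p=proj("scene",[[.437,-.016,.15],[.437,-.016,.30]]); print(p)
u,v=p[0].astype(int); cv2.imwrite("pics/hk.png",cv2.resize(im[v-60:v+25,u-45:u+45,::-1].astype(np.uint8),None,fx=7,fy=7,interpolation=cv2.INTER_CUBIC))
W=world("scene",d); m=(np.hypot(W[...,0]-.437,W[...,1]+.016)<.02)&(W[...,2]>.13)&(W[...,2]<.235)
q=W[m]; q=q[np.argsort(q[:,2])]; print((q[:60]*1000).round(0).astype(int).tolist())
E
```

```text
clock: 7.65
position: [0.4366, -0.0163, 0.3003]
orientation: [3.141, -0.001, -2.918]
force: [-0.0, 0.7, -0.0]
gripper_width: 0.0151
grip_force: 59.2
[[284.91723444 232.71230521]
 [283.95468199 181.63427172]]
[[440, -21, 157], [437, -21, 158], [444, -20, 158], [442, -19, 158], [434, -21, 159], [445, -20, 161], [442, -18, 161], [443, -18, 163], [432, -25, 164], [444, -21, 165], [433, -22, 166], [446, -18, 166], [442, -18, 167], [444, -16, 168], [446, -18, 169], [444, -20, 173], [441, -20, 174], [441, -21, 178], [438, -20, 178], [438, -20, 181], [439, -19, 184], [438, -21, 188], [439, -19, 189], [438, -21, 194], [442, -15, 196], [439, -20, 196], [439, -20, 202], [437, -22, 207], [439, -20, 208], [437, -23, 213], [439, -20, 214], [438, -21, 218], [438, -22, 221], [438, -21, 224], [439, -20, 226], [437, -24, 231], [434, -23, 232], [433, -16, 232], [437, -27, 232], [443, -28, 233], [441, -27, 234], [445, -25, 235]]
```

View pics/hk.png

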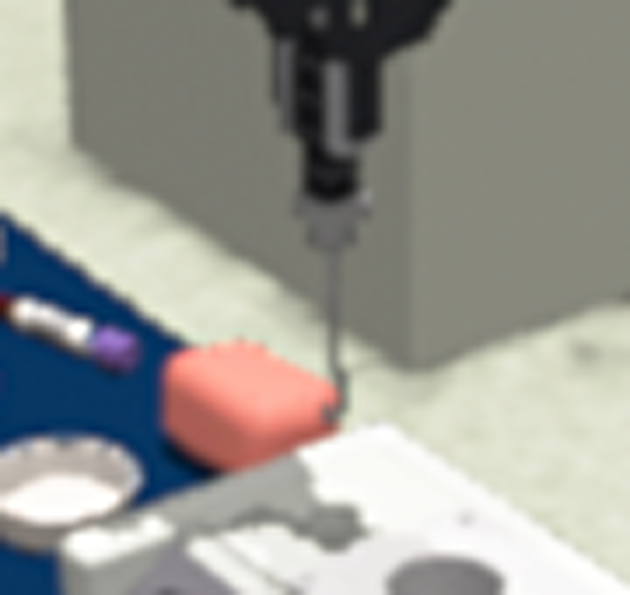

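The hook is out (px (285,232) in scene; crop shows the J with its back to the right and its point to the left and nearer the camera): hook x ≈ 193°, matching tool x. Need 209°, so turn −16 about tool z, then over the well.

```bash

python3 -m jog '[[1,0,0,0,-8],[1,0,0,0,-8],[1,0,0,0,0],[1,0,0,0,0]]' 60
python3 to.py .438 -.0864 .3 209
```

```text
clock: 8.25
position: [0.4366, -0.0162, 0.3003]
orientation: [3.141, -0.001, -2.641]
force: [0.4, -0.2, -1.3]
gripper_width: 0.0154
grip_force: 59.3
clock 8.25 pos [ 0.4366 -0.0162  0.3003] rpy [ 180.    -0.  -151.3] F [ 0.4 -0.2 -1.3] w 0.0154 j6 -0.69
tool cm [ 3.24 -6.23  0.03] turn -0.3
```

```bash

python3 -m jog '[[1,1.08,-2.08,0,0],[1,1.08,-2.08,0,0],[1,1.08,-2.07,0,0],[1,0,0,0,0],[1,0,0,2,0],[1,0,0,2,0],[1,0,0,2,0],[1,0,0,0.5,0],[1,0,0,0,0],[1,0,0,0,0]]' 60
python3 to.py .438 -.0864 .209 209
python3 - <<'E'
from h import *
im,d=arm.snapshot("scene"); p=proj("scene",[[.438,-.0864,.116]])[0].astype(int); u,v=p; print(p)
cv2.imwrite("pics/w1.png",cv2.resize(im[v-50:v+30,u-50:u+50,::-1],None,fx=7,fy=7,interpolation=cv2.INTER_CUBIC))
E
```

```text
clock: 9.25
position: [0.4391, -0.0864, 0.2367]
orientation: [-3.141, 0.001, -2.639]
force: [-0.9, -0.2, -0.9]
gripper_width: 0.015
grip_force: 59.2
clock 9.25 pos [ 0.4391 -0.0864  0.2367] rpy [-180.     0.  -151.2] F [-0.9 -0.2 -0.9] w 0.015 j6 -0.84
tool cm [0.1  0.05 2.77] turn -0.2
[300 254]
```

View pics/w1.png

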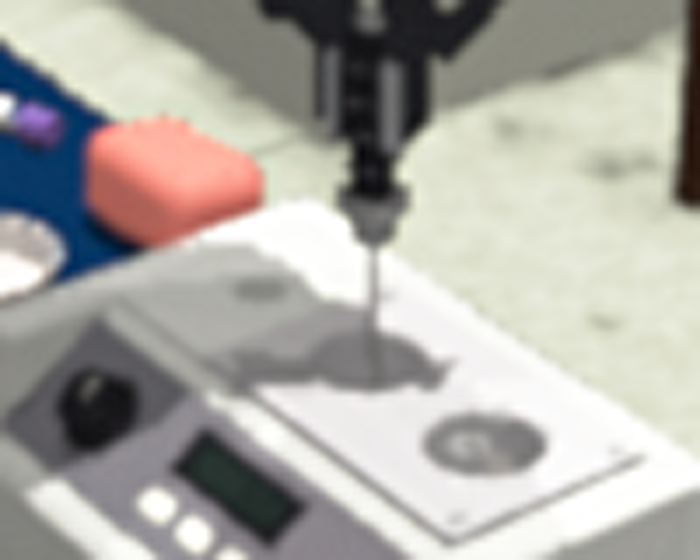

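The hook's rod goes into the short insert's well near its centre (scene px ≈ (303,249)). Continue down to 6 mm above the disc, then forward under the arch.

```bash

python3 -m jog '[[1,0,0,0.9,0],[1,0,0,0.9,0],[1,0,0,0.9,0],[1,0,0,0,0],[1,0,0,0,0]]' 60
python3 to.py .438 -.0864 .209 209
python3 -m jog '[[1,0.3,0,0,0],[1,0.3,0,0,0],[1,0.3,0,0,0],[1,0.3,0,0,0],[1,0.1,0,0,0],[1,0,0,0,0],[1,0,0,0,0]]' 60
python3 to.py .4264 -.0927 .209 209
```

```text
clock: 9.8
position: [0.4381, -0.0863, 0.2083]
orientation: [3.141, -0.001, -2.638]
force: [0.1, 0.7, -0.2]
gripper_width: 0.0153
grip_force: 59.2
clock 9.8 pos [ 0.4381 -0.0863  0.2083] rpy [ 179.9   -0.  -151.2] F [ 0.1  0.7 -0.2] w 0.0153 j6 -0.84
tool cm [ 0.01  0.   -0.07] turn -0.2
clock: 10.5
position: [0.4272, -0.0928, 0.209]
orientation: [-3.142, 0.0, -2.639]
force: [-0.2, 0.4, -2.0]
gripper_width: 0.0153
grip_force: 59.2
clock 10.5 pos [ 0.4272 -0.0928  0.209 ] rpy [-180.     0.  -151.2] F [-0.2  0.4 -2. ] w 0.0153 j6 -0.87
tool cm [ 0.06  0.05 -0.  ] turn -0.2
```

```bash

python3 -m jog '[[1,0.05,0.05,-0.4,0],[1,0,0,-0.4,0],[1,0,0,-0.3,0],[1,0,0,0,0],[1,0,0,0,0]]' 60
python3 -m jog '[[1,-0.3,0,0,0],[1,-0.3,0,0,0],[1,0,0,0,0],[1,0,0,0,0]]' 60
python3 to.py .438 -.0864 .224 209
```

```text
clock: 11.0
position: [0.4267, -0.0926, 0.2201]
orientation: [-3.141, 0.0, -2.638]
force: [-0.3, -0.2, -0.9]
gripper_width: 0.0151
grip_force: 59.2
clock: 11.4
position: [0.4319, -0.0895, 0.2198]
orientation: [3.141, 0.0, -2.638]
force: [-0.0, -0.0, -0.5]
gripper_width: 0.0153
grip_force: 59.2
clock 11.4 pos [ 0.4319 -0.0895  0.2198] rpy [ 180.     0.  -151.2] F [-0.  -0.  -0.5] w 0.0153 j6 -0.85
tool cm [-0.69 -0.02 -0.42] turn -0.2
```

```bash

python3 -m jog '[[1,-0.25,0,0,0],[1,-0.25,0,-0.1,0],[1,-0.15,0,-0.1,0],[1,0,0,-0.2,0],[1,0,0,-0.2,0],[1,0,0,-0.1,0],[1,0,0,0,0],[1,0,0,0,0]]' 60
python3 -m jog '[[1,0,0,-0.2,0],[1,0,0,-0.2,0],[1,0,0,-0.2,0],[1,0,0,0,0]]' 60
python3 to.py .438 -.0864 .224 209
```

```text
clock: 12.2
position: [0.4375, -0.0866, 0.2271]
orientation: [-3.141, 0.0, -2.639]
force: [-0.6, -0.2, -1.1]
gripper_width: 0.0152
grip_force: 59.2
clock: 12.6
position: [0.4364, -0.0861, 0.2315]
orientation: [3.139, -0.002, -2.638]
force: [1.1, -0.2, -12.7]
gripper_width: 0.0148
grip_force: 58.5
clock 12.6 pos [ 0.4364 -0.0861  0.2315] rpy [ 1.799e+02 -1.000e-01 -1.512e+02] F [  1.1  -0.2 -12.7] w 0.0148 j6 -0.84
tool cm [-0.13 -0.1   0.75] turn -0.2
```

```bash

python3 -m jog '[[1,-0.05,0,-0.3,0],[1,-0.05,0,-0.3,0],[1,0,0,-0.3,0],[1,0,0,-0.3,0],[1,0,0,-0.3,0],[1,0,0,-0.3,0],[1,0,0,0,0]]' 70
python3 -m jog '[[1,0,0,-0.4,0],[1,0,0,-0.4,0],[1,0,0,-0.4,0],[1,0,0,-0.4,0],[1,0,0,-0.4,0],[1,0,0,-0.4,0],[1,0,0,-0.4,0],[1,0,0,-0.4,0],[1,0,0,0,0]]' 70
python3 to.py .438 -.0864 .36 209
```

```text
clock: 13.3
position: [0.4385, -0.086, 0.2516]
orientation: [-3.141, 0.001, -2.638]
force: [-0.2, 0.1, -9.7]
gripper_width: 0.0155
grip_force: 68.9
clock: 14.2
position: [0.4391, -0.0864, 0.2843]
orientation: [-3.14, 0.002, -2.638]
force: [-0.0, -0.4, -3.1]
gripper_width: 0.015
grip_force: 70.0
clock 14.2 pos [ 0.4391 -0.0864  0.2843] rpy [-1.799e+02  1.000e-01 -1.512e+02] F [-0.  -0.4 -3.1] w 0.015 j6 -0.84
tool cm [ 0.09  0.04 -7.57] turn -0.2
```

```bash

python3 -m jog '[[1,0,0,-0.6,0],[1,0,0,-1,0],[1,0,0,-1,0],[1,0,0,-1,0],[1,0,0,-1,0],[1,0,0,-1,0],[1,0,0,-1,0],[1,0,0,-0.7,0],[1,0,0,-0.3,0],[1,0,0,0,0]]' 70
python3 to.py .4397 .2075 .36 209
```

```text
clock: 15.2
position: [0.4385, -0.0861, 0.3594]
orientation: [-3.141, 0.0, -2.638]
force: [-0.6, -0.1, -3.1]
gripper_width: 0.0151
grip_force: 70.0
clock 15.2 pos [ 0.4385 -0.0861  0.3594] rpy [-180.     0.  -151.2] F [-0.6 -0.1 -3.1] w 0.0151 j6 -0.84
tool cm [-14.26  25.67  -0.07] turn -0.2
```

```bash

python3 -m jog '[[1,-0.24,0.44,0,0],[1,-0.485,0.87,0,0],[1,-0.73,1.31,0,0],[1,-0.87,1.57,0,0],[1,-0.87,1.57,0,0],[1,-0.87,1.57,0,0],[1,-0.87,1.57,0,0],[1,-0.87,1.57,0,0],[1,-0.87,1.57,0,0],[1,-0.87,1.57,0,0]]' 70
python3 -m jog '[[1,-0.87,1.57,0,0],[1,-0.87,1.57,0,0],[1,-0.87,1.57,0,0],[1,-0.87,1.57,0,0],[1,-0.87,1.57,0,0],[1,-0.87,1.57,0,0],[1,-0.73,1.31,0,0],[1,-0.485,0.87,0,0],[1,-0.24,0.44,0,0],[1,0,0,0,0]]' 70
python3 -m jog '[[1,0,0,0.5,0],[1,0,0,1,0],[1,0,0,1.5,0],[1,0,0,2,0],[1,0,0,2,0],[1,0,0,1.5,0],[1,0,0,1,0],[1,0,0,0.5,0],[1,0,0,0,0],[1,0,0,0,0]]' 70
python3 - <<'E'
from h import *
im,d=arm.snapshot("scene"); p=proj("scene",[[.44,.2075,.05]])[0].astype(int); u,v=p; print(p)
cv2.imwrite("pics/d1.png",cv2.resize(im[v-50:v+30,u-50:u+50,::-1],None,fx=7,fy=7,interpolation=cv2.INTER_CUBIC))
W=world("scene",d)
for l in ("insert","dish"):
    for r in arm.cut_out(l,"scene")[:2]:
        g=r["region"]&(d>0); q=W[g]; print(l,r["p"],r["bbox"],np.median(q,0).round(4),np.percentile(q,[3,97],axis=0).round(3).tolist())
E
python3 to.py .4397 .2075 .218 209
```

```text
clock: 16.2
position: [0.4381, 0.0711, 0.3584]
orientation: [3.141, -0.001, -2.638]
force: [-0.3, -0.3, -3.2]
gripper_width: 0.015
grip_force: 70.0
clock: 17.2
position: [0.4389, 0.2077, 0.3587]
orientation: [3.142, -0.001, -2.637]
force: [-0.1, -0.1, -3.1]
gripper_width: 0.0152
grip_force: 69.9
clock: 18.2
position: [0.4397, 0.2073, 0.2595]
orientation: [-3.141, 0.001, -2.639]
force: [-0.0, 0.7, -3.5]
gripper_width: 0.015
grip_force: 69.9
[244 231]
insert 0.65 [238.8, 217.3, 251.9, 233.6] [0.4368 0.1916 0.0759] [[0.422, 0.182, 0.048], [0.461, 0.22, 0.091]]
insert 0.56 [238.5, 163.1, 248.0, 200.4] [0.4391 0.1999 0.214 ] [[0.431, 0.191, -0.804], [1.502, 2.109, 0.273]]
dish 0.73 [220.1, 224.1, 237.9, 235.5] [0.438  0.322  0.0073] [[0.404, 0.282, -0.001], [0.466, 0.347, 0.02]]
dish 0.51 [241.3, 236.5, 257.4, 246.1] [0.4477 0.2151 0.0069] [[0.415, 0.173, -0.001], [0.475, 0.238, 0.019]]
clock 18.35 pos [0.4398 0.2074 0.2599] rpy [-1.800e+02  1.000e-01 -1.512e+02] F [ 0.4  0.1 -2.6] w 0.0156 j6 -0.2
tool cm [0.02 0.01 4.19] turn -0.2
```

View pics/d1.png

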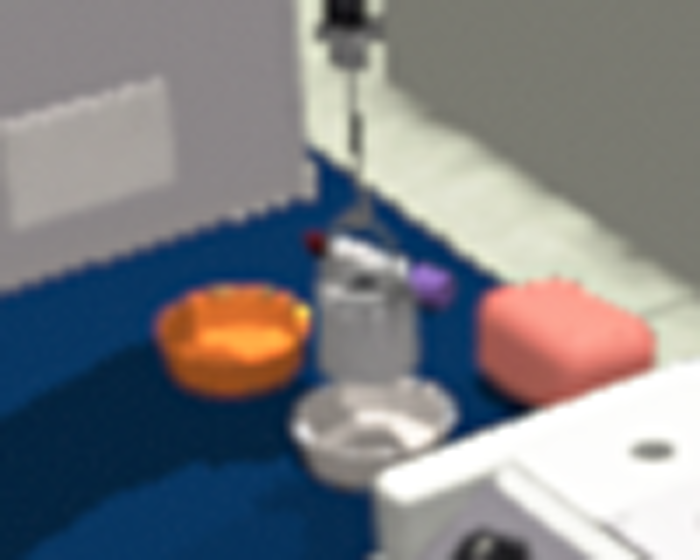

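The insert hangs upright at px (245,222), right above the white dish (246,242). Lowering.

```bash

python3 -m jog '[[1,0,0,0.5,0],[1,0,0,1,0],[1,0,0,1,0],[1,0,0,0.7,0],[1,0,0,0.3,0],[1,0,0,0.2,0],[1,0,0,0.2,0],[1,0,0,0.2,0],[1,0,0,0,0],[1,0,0,0,0]]' 70
python3 -m jog '[[1,0,0,0.2,0],[1,0,0,0.2,0],[1,0,0,0.2,0],[1,0,0,0,0],[1,0,0,0,0]]' 70
python3 to.py .4397 .2075 .215 209
```

```text
clock: 19.35
position: [0.4393, 0.2073, 0.2181]
orientation: [-3.141, 0.0, -2.638]
force: [-0.1, 0.2, -2.9]
gripper_width: 0.015
grip_force: 69.9
clock: 19.85
position: [0.4393, 0.2073, 0.2121]
orientation: [-3.142, 0.0, -2.638]
force: [0.6, -0.0, -0.4]
gripper_width: 0.0149
grip_force: 70.0
clock 19.85 pos [0.4393 0.2073 0.2121] rpy [-180.     0.  -151.2] F [ 0.6 -0.  -0.4] w 0.0149 j6 -0.2
tool cm [-0.04  0.   -0.29] turn -0.2
```

```bash

python3 -m jog '[[1,0,0,0.4,0],[1,0,0,0.4,0],[1,0,0,0.4,0],[1,0,0,0.1,0],[1,0,0,0,0],[1,0,0,0,0]]' 70
python3 -m jog '[[1,-0.3,0,0,0],[1,-0.3,0,0,0],[1,-0.4,0,0,0],[1,-0.4,0,0,0],[1,-0.4,0,0,0],[1,-0.4,0,0,0],[1,0,0,0,0]]' 70
python3 -m jog '[[1,0,0,-0.2,0],[1,0,0,-0.3,0],[1,0,0,-0.4,0],[1,0,0,-0.4,0],[1,0,0,0,0]]' 70
python3 to.py .4397 .2075 .215 209
python3 - <<'E'
from h import *
im,d=arm.snapshot("scene"); p=proj("scene",[[.44,.2075,.05]])[0].astype(int); u,v=p
cv2.imwrite("pics/d2.png",cv2.resize(im[v-30:v+25,u-35:u+35,::-1],None,fx=10,fy=10,interpolation=cv2.INTER_CUBIC))
E
```

```text
clock: 20.45
position: [0.4391, 0.2072, 0.1989]
orientation: [3.142, -0.0, -2.638]
force: [-0.2, -0.8, -1.4]
gripper_width: 0.0153
grip_force: 70.1
clock: 21.15
position: [0.4591, 0.2181, 0.199]
orientation: [-3.142, 0.0, -2.638]
force: [-0.2, -0.0, -1.9]
gripper_width: 0.0148
grip_force: 70.1
clock: 21.65
position: [0.459, 0.218, 0.2129]
orientation: [-3.141, 0.002, -2.638]
force: [-0.2, -0.3, -0.5]
gripper_width: 0.015
grip_force: 70.1
clock 21.65 pos [0.459  0.218  0.2129] rpy [-1.800e+02  1.000e-01 -1.512e+02] F [-0.2 -0.3 -0.5] w 0.015 j6 -0.19
tool cm [ 2.2   0.01 -0.21] turn -0.2
```

View pics/d2.png

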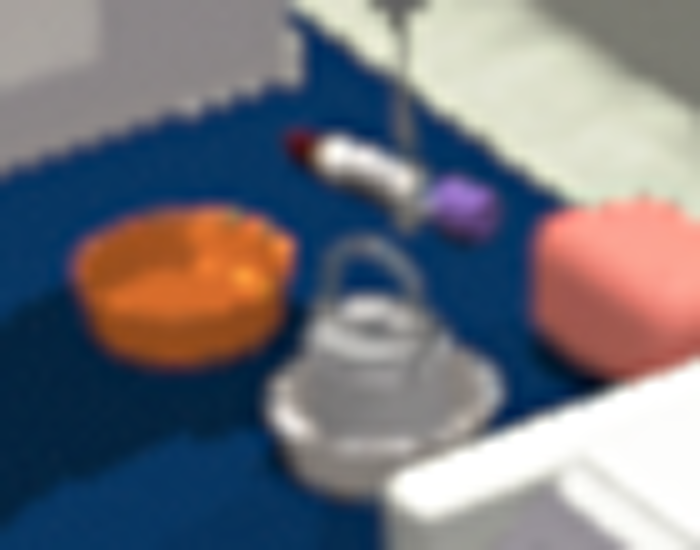

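The insert stands upright in the white dish (px ≈ (246,238)), bail upright, hook free behind it. Raising and returning to the socket with the original yaw.

```bash

python3 -m jog '[[1,0,0,-1,0],[1,0,0,-2,0],[1,0,0,-2,0],[1,0,0,-2,0],[1,0,0,-2,0],[1,0,0,-1,0],[1,0,0,0,8],[1,0,0,0,8],[1,0,0,0,0],[1,0,0,0,0]]' 70
python3 to.py .4372 -.0162 .312 192.8
```

```text
clock: 22.7
position: [0.4583, 0.2178, 0.3117]
orientation: [-3.142, -0.001, -2.915]
force: [0.6, 0.5, -1.1]
gripper_width: 0.0149
grip_force: 70.2
clock 22.7 pos [0.4583 0.2178 0.3117] rpy [-180.   -0. -167.] F [ 0.6  0.5 -1.1] w 0.0149 j6 0.09
tool cm [  7.32 -22.33  -0.03] turn 0.2
```

```bash

python3 -m jog '[[1,0.73,-2.23,0,0],[1,0.73,-2.23,0,0],[1,0.73,-2.23,0,0],[1,0.73,-2.23,0,0],[1,0.73,-2.23,0,0],[1,0.73,-2.23,0,0],[1,0.73,-2.23,0,0],[1,0.73,-2.23,0,0],[1,0.73,-2.23,0,0],[1,0.73,-2.23,0,0]]' 70
python3 -m jog '[[1,0,0,0,0.2],[1,0,0,0,0],[1,0,0,0,0],[1,0,0,0,0]]' 70
python3 to.py .4372 -.0162 .29 192.8
python3 to.py .4372 -.0162 .166 192.8
```

```text
clock: 23.7
position: [0.4365, -0.0167, 0.3117]
orientation: [3.141, -0.0, -2.915]
force: [-0.3, -0.0, -0.6]
gripper_width: 0.015
grip_force: 70.2
clock: 24.1
position: [0.4368, -0.0151, 0.3119]
orientation: [3.141, -0.0, -2.919]
force: [0.4, 0.2, -0.6]
gripper_width: 0.0152
grip_force: 70.2
clock 24.1 pos [ 0.4368 -0.0151  0.3119] rpy [ 180.    -0.  -167.3] F [ 0.4  0.2 -0.6] w 0.0152 j6 -0.4
tool cm [-0.01 -0.12  2.19] turn -0.1
clock 24.1 pos [ 0.4368 -0.0151  0.3119] rpy [ 180.    -0.  -167.3] F [ 0.4  0.2 -0.6] w 0.0152 j6 -0.4
tool cm [-1.000e-02 -1.200e-01  1.459e+01] turn -0.1
```

```bash

python3 -m jog '[[1,0,-0.1,0,0],[1,0,0,1.5,0],[1,0,0,1.5,0],[1,0,0,1,0],[1,0,0,0.5,0],[1,0,0,0.5,0],[1,0,0,0.5,0],[1,0,0,0.5,0],[1,0,0,0,0]]' 70
python3 -m jog '[[1,0,0,1,0],[1,0,0,1,0],[1,0,0,1,0],[1,0,0,1,0],[1,0,0,1,0],[1,0,0,1,0],[1,0,0,0.2,0],[1,0,0,0,0],[1,0,0,0,0]]' 70
python3 to.py .4372 -.0162 .166 192.8
```

```text
clock: 25.0
position: [0.4367, -0.0167, 0.2514]
orientation: [3.141, -0.001, -2.921]
force: [-0.1, -0.2, -1.1]
gripper_width: 0.0154
grip_force: 70.2
clock: 25.9
position: [0.4374, -0.0168, 0.1902]
orientation: [-3.141, 0.001, -2.921]
force: [0.2, -0.4, -1.9]
gripper_width: 0.015
grip_force: 70.2
clock 25.9 pos [ 0.4374 -0.0168  0.1902] rpy [-180.     0.  -167.4] F [ 0.2 -0.4 -1.9] w 0.015 j6 -0.41
tool cm [0.   0.07 2.42] turn -0.2
```

```bash

python3 -m jog '[[1,0,0.05,0,0],[1,0,0,0.3,0],[1,0,0,0.3,0],[1,0,0,0.3,0],[1,0,0,0.3,0],[1,0,0,0,0]]' 70
python3 -m jog '[[1,0,0,0.3,0],[1,0,0,0.3,0],[1,0,0,0.2,0],[1,0,0,0.1,0],[1,0,0,0.1,0],[1,0,0,0,0]]' 70
python3 to.py .4372 -.0162 .166 192.8
```

```text
clock: 26.5
position: [0.4365, -0.0162, 0.1773]
orientation: [3.141, -0.001, -2.921]
force: [-0.3, -0.2, -1.0]
gripper_width: 0.015
grip_force: 70.2
clock: 27.1
position: [0.4369, -0.0163, 0.1678]
orientation: [3.142, -0.0, -2.921]
force: [1.0, 0.1, -0.2]
gripper_width: 0.0154
grip_force: 70.2
clock 27.1 pos [ 0.4369 -0.0163  0.1678] rpy [ 180.    -0.  -167.4] F [ 1.   0.1 -0.2] w 0.0154 j6 -0.41
tool cm [-0.03 -0.    0.18] turn -0.2
```

```bash

python3 -m jog '[[1,0,0,0.1,0],[1,0,0,0.05,0],[1,0,0,0,0],[1,0,0,0,0]]' 70
python3 -m jog '[[0.7,0,0,0,0],[0.5,0,0,0,0],[0.2,0,0,0,0],[0,0,0,0,0],[0,0,0,0,0],[0,0,0,0,0]]' 40
python3 -m jog '[[0,0,0,-1,0],[0,0,0,-2,0],[0,0,0,-3,0],[0,0,0,-3,0],[0,0,0,-3,0],[0,0,0,0,0]]'
python3 -m jog '[[0,4,0,0,0],[0,4,0,0,0],[0,4,0,0,0],[0,0,0,0,0],[0,0,0,0,0]]'
python3 to.py .4372 -.0162 .166 192.8
```

```text
clock: 27.5
position: [0.437, -0.0163, 0.1665]
orientation: [-3.142, 0.0, -2.921]
force: [0.4, 0.5, -0.2]
gripper_width: 0.015
grip_force: 70.3
clock: 28.1
position: [0.437, -0.0163, 0.1664]
orientation: [-3.142, 0.0, -2.921]
force: [-0.2, -0.2, -1.0]
gripper_width: 0.0855
grip_force: 0.0
clock: 28.7
position: [0.4399, -0.0168, 0.2919]
orientation: [-3.138, 0.009, -2.921]
force: [-0.1, -0.5, 0.6]
gripper_width: 0.0853
grip_force: 0.0
clock: 29.2
position: [0.3193, -0.0426, 0.2864]
orientation: [-3.141, 0.001, -2.922]
force: [0.9, 1.1, 1.0]
gripper_width: 0.0857
grip_force: 0.0
clock 29.2 pos [ 0.3193 -0.0426  0.2864] rpy [-1.800e+02  1.000e-01 -1.674e+02] F [0.9 1.1 1. ] w 0.0857 j6 -0.55
tool cm [-12.07   0.02  12.06] turn -0.2
```

```bash
python3 - <<'E'
from h import *
for c in ("scene","top"):
    im,d=arm.snapshot(c); W=world(c,d)
    if c=="scene": a=cv2.resize(im[180:330,180:380,::-1],(400,300),interpolation=cv2.INTER_CUBIC)
    else: b=cv2.resize(im[180:330,120:370,::-1],(500,300),interpolation=cv2.INTER_CUBIC)
    h=W[(np.hypot(W[...,0]-.4373,W[...,1]+.0163)<.025)&(W[...,2]>.115)&(W[...,2]<.25)]; print(c,"hook top z",h[:,2].max() if len(h) else None,"n collar",((h[:,2]<.121).sum()))
    g=W[(np.hypot(W[...,0]-.4397,W[...,1]-.2075)<.045)&(W[...,2]>.03)&(W[...,2]<.1)]; 
    if len(g): print("insert",np.median(g,0),g.max(0)); t=g[abs(g[:,2]-.044)<.004]; print("disc",t.mean(0),len(t))
cv2.imwrite("pics/fin.png",np.vstack([np.pad(a,((0,0),(0,100),(0,0))),b]))
E
```

```text
scene hook top z 0.19206963674025024 n collar 42
insert [0.43865828 0.19689128 0.04191831] [0.46360463 0.22037254 0.07305492]
disc [0.44026517 0.20036121 0.04292346] 74
top hook top z 0.19549883445411997 n collar 119
insert [0.43736829 0.20399582 0.04395783] [0.45814074 0.22668632 0.07944091]
disc [0.43762057 0.20512708 0.04401513] 205
```

View pics/fin.png

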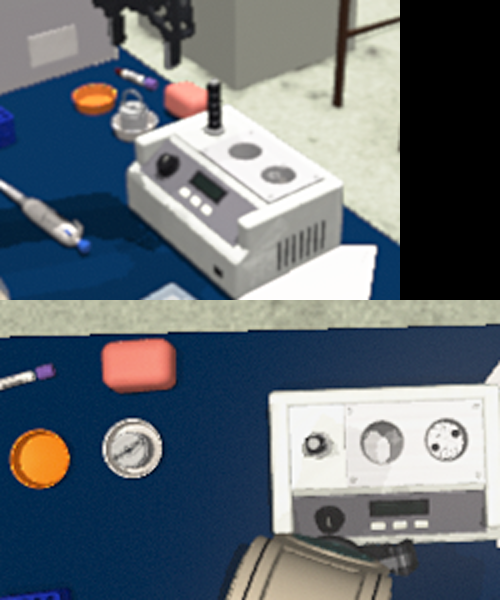

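The picture shows the insert upright in the white dish (flat disc at z 0.044), the hook home in its socket (top at 0.19 as before), the well empty, and everything else in place.

```bash
python3 -c "
from cell import arm
print(arm.hand_in())"
```

```text
the job is handed in; nothing more can be done
None
```

The job is done and handed in: the short insert stands upright in the steel dish, unhooked, the removal hook hangs back in its socket, and the tall insert and everything else were left where they were.

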